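Bring the scanner charging dock back on line

TASK

Bring the scanner charging dock back on line with your fingertips: on the power strip press down the raised end of the red rocker until it is fully over, then do the same with the yellow rocker, and after that press the green button on the dock all the way in and let it come up again. Leave the blue rocker switched on, do not press the black button, and do not pick up or push about the scanners or anything else on the desk.

Things in the scene. Friction and masses are not known exactly. Their poses are not given: they have to be found in the camera images.
- strip: aluminium power strip with black ends, 80 x 250 x 44 mm, fixed to the desk; origin at the centre of its underside; x across it, away from the robot, y along it. Three rockers (red, yellow, blue, in any order) sit on its top in a row along y, 75 mm apart, the middle one over the origin
- red_module: black bezel of the red rocker, 64 x 42 x 6 mm, fixed on top of the power strip; origin at the centre of its underside (the strip's top, 44 mm above the desk); axes as the strip's. The pivot of the rocker runs along the strip's y, straight above this origin, 6 mm up
- red_far (a point): point on the top face of the far (+x) half of the red rocker, on its centre line, 16 mm from the crease; it moves with the rocker: about 62 mm above the desk when the far end is up, 56 mm when it is fully down
- red (a joint): red rocker (mains): a shallow V, 28 mm wide, two halves each 24 mm long, along the strip's x. 0 = off: the far half slopes up at 0.4 rad (its end 9 mm higher than the level near half); 0.4 rad = on, at the stop: the far half lies level, 12 mm above the strip's top, and the near half is up. Stays where it is left; about 0.05 N m moves it (some 3 N near the end). Starts off.
- yellow_module: black bezel of the yellow rocker, 64 x 42 x 6 mm, fixed on top of the power strip; origin at the centre of its underside (the strip's top, 44 mm above the desk); axes as the strip's. The pivot of the rocker runs along the strip's y, straight above this origin, 6 mm up
- yellow_far (a point): point on the top face of the far (+x) half of the yellow rocker, on its centre line, 16 mm from the crease; it moves with the rocker: about 62 mm above the desk when the far end is up, 56 mm when it is fully down
- yellow (a joint): yellow rocker (charger): a shallow V, 28 mm wide, two halves each 24 mm long, along the strip's x. 0 = off: the far half slopes up at 0.4 rad (its end 9 mm higher than the level near half); 0.4 rad = on, at the stop: the far half lies level, 12 mm above the strip's top, and the near half is up. Stays where it is left; about 0.05 N m moves it (some 3 N near the end). Starts off.
- blue_module: black bezel of the blue rocker, 64 x 42 x 6 mm, fixed on top of the power strip; origin at the centre of its underside (the strip's top, 44 mm above the desk); axes as the strip's. The pivot of the rocker runs along the strip's y, straight above this origin, 6 mm up
- blue_far (a point): point on the top face of the far (+x) half of the blue rocker, on its centre line, 16 mm from the crease; it moves with the rocker: about 62 mm above the desk when the far end is up, 56 mm when it is fully down
- blue (a joint): blue rocker (computer): a shallow V, 28 mm wide, two halves each 24 mm long, along the strip's x. 0 = off: the far half slopes up at 0.4 rad (its end 9 mm higher than the level near half); 0.4 rad = on, at the stop: the far half lies level, 12 mm above the strip's top, and the near half is up. Stays where it is left; about 0.05 N m moves it (some 3 N near the end). Starts on.
- dock: grey charging dock, a slab 190 x 240 x 30 mm fixed to the desk, origin at the centre of its underside, x away from the robot; on its far half (x = +60 mm, y = +-60 mm) two black pockets 70 mm high hold a scanner each; on its near half (x = -60 mm, y = +-60 mm) sit two round push buttons, a green and a black one, on either side
- green_base: fixed aluminium housing of the green button, a disc 46 mm across and 12 mm high on the dock's top, 30 mm above the desk; origin at the centre of its underside
- green_top (a point): centre of the top of the green button's cap, 53 mm above the desk when up (11 mm proud of the housing), 46 mm when fully down; moves with the cap
- green (a joint): green push button, cap 30 mm across (starts the charging): travel straight down in m, 0 = up, 0.007 = fully down, where it takes 4.5 N; a spring brings it back up
- black_base: fixed aluminium housing of the black button, a disc 46 mm across and 12 mm high on the dock's top, 30 mm above the desk; origin at the centre of its underside
- black_top (a point): centre of the top of the black button's cap, 53 mm above the desk when up (11 mm proud of the housing), 46 mm when fully down; moves with the cap
- black (a joint): black push button, cap 30 mm across (must not be pressed): travel straight down in m, 0 = up, 0.007 = fully down, where it takes 4.5 N; a spring brings it back up
- scanner1: handheld scanner standing loose in a pocket of the dock, black, 28 x 76 x 165 mm, its top 195 mm above the desk; loose, origin at the centre of its underside
- scanner2: the other handheld scanner, the same, in the other pocket; loose, origin at the centre of its underside
- mouse: black computer mouse, 105 x 60 x 34 mm; loose, origin at the centre of its underside
- stapler: red and black stapler, 140 x 36 x 48 mm, long along x; loose, origin at the centre of its underside
- mug: blue mug, 84 mm across, 95 mm high, handle at +y; loose, origin at the centre of its underside
- duster: black and orange air duster standing on its handle, 186 mm high, nozzle along +x, 110 mm from the middle; loose, origin at the centre of its underside
- tape: yellow tape measure, 75 x 40 x 70 mm; loose, origin at the centre of its underside

How it is judged:
By the outcome, as a careful person would: the job done as asked, in the order asked, and still so for the second after the job is handed in, with the robot touching nothing.
It also fails if it takes over 54 s, if anything falls off the work surface, if the arm or the gripper's body presses on something with over 40 N, if the wrist force passes 120 N, or if a joint passes its speed limit or range.

ROBOT

A 6-joint arm with a two-finger parallel gripper is mounted at the origin on the work surface. World frame = base frame: x ahead of the robot, y to its left, z up, the work surface at z = 0. Lengths are in mm, angles in rad, forces in N, time in s.
With the tool pointing down it reaches from about 325 to 925 mm from the base axis. Payload 3.1 kg.
Tool frame: the origin (TCP) lies at the very end of the fingers, on their centre line; the grasp point (between the pads) lies 19 mm behind it; z points along the fingers, y is the line along which they close (so a half turn about z gives the same grasp; the last joint's range is limited). The gripper opens to 85 mm and grips with 20 to 120 N. Pads are 22 mm wide; open, the fingers measure 114 mm over their backs; the gripper's body (76 mm by 85 mm) begins 54 mm behind the grasp point. The pads swing forward as they close: fully open they stand 13 mm farther back than shut.
Start: joints at [-1.264, 0.217, 1.613, -0, 1.311, -0.112], TCP at [254.187, -570.989, 231.3] pointing down, gripper open.
Joint ranges: [-2.75, 2.75], [-0.78, 2.1], [0.31, 2.55], [-1.13, 4.27], [0.13, 2.63], [-2.58, 2.58]. Speed limits (rad/s): [2.79, 2.79, 3.14, 3.14, 3.14, 3.14].

INTERFACE

Orientations are given as a unit quaternion [w, x, y, z].
In Python, from station import r, cams, order gives the robot as it stands.
- The arm moves only by the tool jog_arm, never from a script. Its argument "plan" is a list of rows, each a list of 6 numbers: the shift along the world's x, y, z in m, then the turn, a rotation vector about the world's x, y, z in rad. In form: [[dx, dy, dz, wx, wy, wz], ...]. A call has exactly 8 rows; each row shifts and turns the commanded pose from where the row before left it; what a row does not reach is not made up. A row lasts 1/10 s, in which the tool goes at most 50 mm and 8.59 degrees, less where a joint would pass 70% of its speed; a pose out of reach is approached as far as the arm can. A call with a gripper value outside its range is refused whole. "fingers" is the closure, from 0 (fully open) to 1 (shut), set as the call begins (left out, the last holds). The fingers move at their own pace and stop on an object; "grip_force" is the grip in N (left out, the last holds). Time passes only in rows, so rows that do not move let the fingers close, or fill a call up. It gives the time, the measured TCP pose, the force, the opening and the grip force at its end, in the units of the state.
- r.observe(): the state, without advancing time (a new reading comes with each control period).
- cams.read_camera(name): name is "scene" or "top" or "wrist"; returns a dict with "image" (480x640x3 uint8, red, green, blue), "K" (3x3 intrinsics, pixels), "R" (3x3) and "t" (3): a world point X has camera coordinates R X + t. Camera axes: x right, y down, z forward; pixel columns grow to the right and rows downward; lengths in mm; the calibration is good to about 2 mm. The wrist camera is an equidistant fisheye: a pixel r from the principal point sees the ray r / f radians off the axis. A picture is of the moment at which its call begins. There is no depth.
- order.finish_job(): hands the job in; it is judged then, once.
The state is a dict: "time_s": time; "qpos": joint angles; "joint_vel": joint speeds; "tau": joint torques, N m; "position": TCP position; "tcp_rot": TCP orientation; "wrist_force": force on the tool from outside, world axes, zero at the start; "ft_torque": the same for the moment, N m; "gripper_width": opening from 0.0 (shut) to 1.0 (fully open); "finger_force": force on a finger pad.
Only numpy, scipy, OpenCV 4.12 (cv2) and the standard library are available. Lean on these libraries where they do the work, as an engineer would, in place of code of your own. Each camera call takes 0.05 s, during which the arm holds its last target. There are 200 camera calls.

## Working session

There is one attempt and no reset: what is moved stays moved. The work goes in short steps, Python scripts to look and compute and a tool call to move; the robot and the scene stay as the last step left them, time stands still between calls to the robot, and variables do not carry over. Pictures are saved under pics/ and viewed, at most 10 in all, crops included, and the job is handed in when it is done.

Besides the shell and the picture viewer there is one more tool, called by a JSON object that holds its "op" and its "data". jog_arm: Moves the arm, as the interface text tells. Its arguments: {"type":"object","properties":{"plan":{"type":"array"},"fingers":{"type":"number"},"grip_force":{"type":"number"}},"required":["plan"]}

```bash
mkdir -p pics
cat > h.py <<'E'
import numpy as np, cv2
from station import r,cams,order
def cam(n):
    c=cams.read_camera(n); return c['image'],np.array(c['K']),np.array(c['R']),np.array(c['t']).ravel()
def ray(c,u,v,z):
    _,K,R,t=c
    d=R.T@np.linalg.solve(K,[u,v,1.]); o=-R.T@t
    return o+d*(z-o[2])/d[2]
def save(c,n): cv2.imwrite('pics/'+n,c[0][:,:,::-1])
E
python3 - <<'E'
from h import *
for n in('top','scene'):
    c=cam(n); save(c,n+'0.png'); np.savez(n+'.npz',*c); print(n,-c[2].T@c[3])
print(r.observe())
E
```

```text
top [ 340.43297637    4.19612231 1415.03039851]
scene [1458.01297953 -435.13580436  763.39904323]
{'time_s': 0.1, 'qpos': array([-1.26421912e+00,  2.17713154e-01,  1.61478577e+00, -4.60693057e-05,
        1.31129914e+00, -1.12201312e-01]), 'joint_vel': array([ 7.42096404e-04, -8.27656499e-04, -3.44696779e-03,  3.21608207e-04,
        5.49511894e-04,  3.15909827e-05]), 'tau': array([-1.27849409e-03, -3.98081160e+01, -3.04969740e+01, -1.59253977e-04,
        4.28163417e-03,  1.13319743e-05]), 'position': array([ 253.93526939, -570.27818639,  230.07117058]), 'tcp_rot': array([-1.09533934e-03,  9.78156218e-01,  2.07868218e-01, -1.29152655e-04]), 'wrist_force': array([-0.32584517, -0.36432394,  0.95177331]), 'ft_torque': array([-0.0080803 , -0.01755447, -0.00067789]), 'finger_force': 0.0, 'gripper_width': 1.0030499670341488}
```

View pics/top0.png

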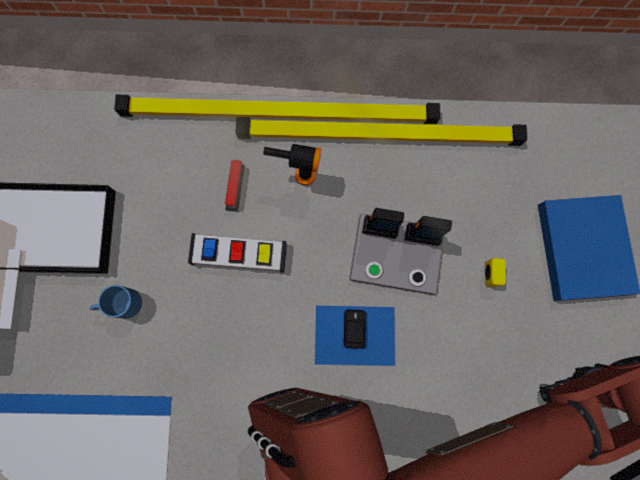

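View pics/scene0.png

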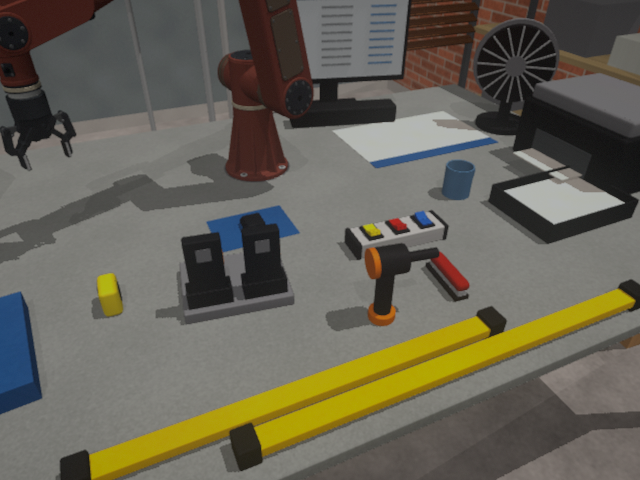

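The top view shows the blue, red and yellow rockers at about (209,249), (237,251) and (264,253). The green button is at (374,269) and the black one at (417,277). The scene view agrees. Next I measure them.

Run:
```python
from h import *
d=np.load('top.npz'); c=[d[k] for k in d.files]
d=np.load('scene.npz'); s=[d[k] for k in d.files]
def blob(im,h0,h1,box,smin=120,vmin=60):
    hsv=cv2.cvtColor(im,cv2.COLOR_RGB2HSV); m=cv2.inRange(hsv,(h0,smin,vmin),(h1,255,255))
    k=np.zeros_like(m); x0,y0,x1,y1=box;k[y0:y1,x0:x1]=m[y0:y1,x0:x1]
    n,l,st,ce=cv2.connectedComponentsWithStats(k); i=1+np.argmax(st[1:,4]); return ce[i],st[i]
P={}
for n,h0,h1,box,sb,z in (('blue',100,130,(190,230,290,275),(345,205,450,255),60),('red',0,8,(220,230,255,275),(345,205,450,255),60),('yellow',20,35,(250,230,290,275),(345,205,450,255),60),('green',40,85,(355,255,390,285),None,53)):
    ce,st=blob(c[0],h0,h1,box); P[n]=ray(c,*ce,z); print(n,ce,st,P[n].round(1))
    if sb is not None:
        ce2,st2=blob(s[0],h0,h1,sb); A=[];b=[]
        for (u,v),q in((ce,c),(ce2,s)):
            M=q[1]@np.c_[q[2],q[3]]; A+=[u*M[2]-M[0],v*M[2]-M[1]]
        A=np.array(A); print('  tri',(np.linalg.lstsq(A[:,:3],-A[:,3],rcond=None)[0]).round(1))
# strip outline: bright, dock corners
for n,uv,z in (('strip corners',[(191,233),(286,242),(284,272),(189,263)],44),('dock',[(351,284),(437,293)],30),('black',[(417,277)],53)):
    print(n,[ray(c,*p,z).round(0)[:2] for p in uv])
v=P['blue']-P['yellow']; print(np.linalg.norm(v[:2]),'strip yaw',np.arctan2(-v[0],v[1]))
```

```text
blue [208.67605634 247.83098592] [202 239  14  19 213] [568.3 272.   60. ]
  tri [568.4 272.   57.7]
red [236.22564103 250.72307692] [230 241  13  20 195] [562.2 197.4  60. ]
  tri [563.  198.1  55.3]
yellow [263.81308411 252.93925234] [258 244  13  19 214] [557.8 122.7  60. ]
  tri [558.5 123.   55.3]
green [373.88157895 269.34210526] [369 265  10  10  76] [ 520.9 -176.3   53. ]
strip corners [array([611., 326.]), array([592.,  64.]), array([509.,  67.]), array([528., 326.])]
dock [array([ 482., -116.]), array([ 463., -353.])]
black [array([ 503., -293.])]
149.6439044747484 strip yaw -0.07009981788650389
```

{"op": "jog_arm", "data": {"plan": [[0.0135,0.032,0,0,0,-0.02],[0.0135,0.032,0,0,0,-0.02],[0.0135,0.032,0,0,0,-0.02],[0.0135,0.032,0,0,0,-0.02],[0.0135,0.032,0,0,0,-0.02],[0.0135,0.032,0,0,0,-0.02],[0.0135,0.032,0,0,0,-0.02],[0.0135,0.032,0,0,0,-0.02]], "fingers": 1, "grip_force": 30}}

```text
time_s: 0.9
position: [362.3, -313.3, 230.8]
tcp_rot: [-0.0, 0.992, 0.128, -0.0]
wrist_force: [0.5, -0.8, -0.3]
gripper_width: 0.001
finger_force: 0.0
```

{"op": "jog_arm", "data": {"plan": [[0.0135,0.032,0,0,0,-0.02],[0.0135,0.032,0,0,0,-0.02],[0.0135,0.032,0,0,0,-0.02],[0.0135,0.032,0,0,0,-0.02],[0.0135,0.032,0,0,0,-0.02],[0.0135,0.032,0,0,0,-0.02],[0.0135,0.032,0,0,0,-0.02],[0.0135,0.032,0,0,0,-0.02]]}}

```text
time_s: 1.7
position: [470.2, -57.5, 230.9]
tcp_rot: [-0.0, 0.999, 0.049, -0.0]
wrist_force: [0.7, -0.2, 0.5]
gripper_width: 0.002
finger_force: 0.0
```

{"op": "jog_arm", "data": {"plan": [[0.0135,0.032,-0.012,0,0,-0.02],[0.0135,0.032,-0.012,0,0,-0.02],[0.0135,0.032,-0.012,0,0,-0.02],[0.0135,0.032,-0.012,0,0,-0.02],[0.0135,0.032,-0.012,0,0,-0.02],[0.0135,0.032,-0.012,0,0,-0.02],[0.0135,0.032,-0.012,0,0,-0.02],[0.0135,0.032,-0.012,0,0,-0.02]]}}

```text
time_s: 2.5
position: [578.1, 198.3, 134.1]
tcp_rot: [0.0, 1.0, -0.031, -0.001]
wrist_force: [-0.5, -0.2, 0.0]
gripper_width: 0.001
finger_force: 0.0
```

Run:
```python
from h import *
w=cam('wrist'); save(w,'w1.png'); np.savez('w1.npz',*w)
_,K,R,t=w
def proj(X):
    p=R@np.array(X,float)+t; th=np.arctan2(np.hypot(p[0],p[1]),p[2]); a=np.arctan2(p[1],p[0])
    return (K[0,2]+K[0,0]*th*np.cos(a),K[1,2]+K[1,1]*th*np.sin(a))
for n,X in dict(redfar=[578,196.4,62],red=[562,197.5,55],yel=[558,122.7,55],yfar=[574,121.6,62],tip=[578.1,198.3,134],under=[578.1,198.3,56]).items(): print(n,np.round(proj(X)))
```

```text
redfar [325. 256.]
red [324. 276.]
yel [437. 274.]
yfar [443. 254.]
tip [322. 308.]
under [322. 253.]
```

View pics/w1.png

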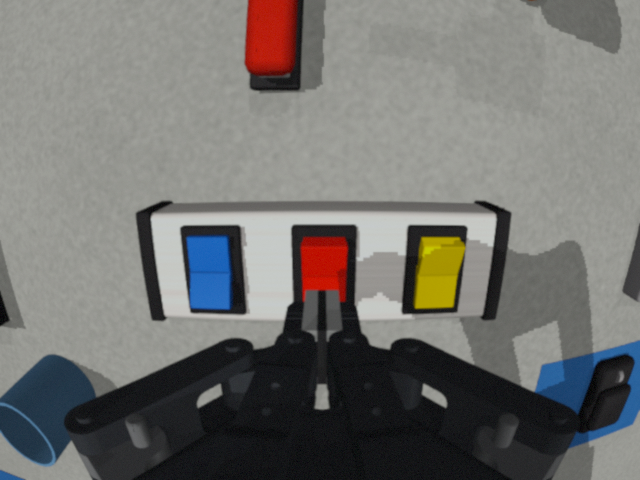

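Run:
```python
from h import *
d=np.load('w1.npz'); im,K,R,t=[d[k] for k in d.files]
def fray(u,v,z):
    a=np.array([(u-K[0,2])/K[0,0],(v-K[1,2])/K[1,1]]); th=np.hypot(*a)
    d=R.T@np.r_[a/th*np.sin(th),np.cos(th)]; o=-R.T@t; return (o+d*(z-o[2])/d[2]).round(1)
print('blue crease',fray(210,271,56),'far end',fray(210,234,56),'near end',fray(210,310,65))
print('bezel blue',fray(210,226,50),fray(212,313,50)); print('red bezel far',fray(324,226,50),'red far end',fray(324,237,65),'yel bezel',fray(437,226,50),'near',fray(433,312,50),'yel far end',fray(440,237,65))
print('sides red',fray(301,245,63),fray(346,245,63),'strip',fray(320,208,44))
```

```text
blue crease [570. 272.  56.] far end [594.9 268.2  56. ] near end [546.1 273.5  65. ]
bezel blue [598.7 269.4  50. ] [536.5 278.1  50. ]
red bezel far [593.8 195.8  50. ] red far end [590.7 196.1  65. ] yel bezel [589.6 122.5  50. ] near [527.6 122.9  50. ] yel far end [586.4 125.1  65. ]
sides red [586.  210.2  63. ] [584.3 183.2  63. ] strip [604.3 197.7  44. ]
```

The wrist view shows the red rocker at (324,237–300), the yellow one at (439,237–308) and the blue crease at (210,271). Cast rays put these within 2 mm of the top view. I go down on the red far half.

{"op": "jog_arm", "data": {"plan": [[0.002,-0.002,-0.015,0,0,0],[0,0,-0.02,0,0,0],[0,0,-0.02,0,0,0],[0,0,-0.005,0,0,0],[0,0,-0.004,0,0,0],[0,0,-0.004,0,0,0],[0,0,-0.003,0,0,0],[0,0,-0.003,0,0,0]]}}

```text
time_s: 3.35
position: [582.1, 194.8, 62.9]
tcp_rot: [-0.0, 1.0, -0.031, 0.002]
wrist_force: [1.5, -2.1, 3.6]
gripper_width: -0.001
finger_force: 1.7
```

{"op": "jog_arm", "data": {"plan": [[0,0,-0.001,0,0,0],[0,0,-0.001,0,0,0],[0,0,-0.001,0,0,0],[0,0,-0.001,0,0,0],[0,0,0,0,0,0],[0,0,0,0,0,0],[0,0,0,0,0,0],[0,0,0,0,0,0]]}}

```text
time_s: 4.15
position: [579.8, 195.2, 57.0]
tcp_rot: [-0.0, 1.0, -0.031, -0.0]
wrist_force: [1.1, 0.3, 1.9]
gripper_width: -0.003
finger_force: 1.0
```

{"op": "jog_arm", "data": {"plan": [[0,0,-0.001,0,0,0],[0,0,-0.001,0,0,0],[0,0,-0.001,0,0,0],[0,0,0,0,0,0],[0,0,0,0,0,0],[0,0,0,0,0,0],[0,0,0,0,0,0],[0,0,0,0,0,0]]}}

```text
time_s: 4.95
position: [580.2, 195.2, 55.5]
tcp_rot: [-0.0, 1.0, -0.031, -0.0]
wrist_force: [-0.5, -0.4, 7.5]
gripper_width: 0.002
finger_force: 4.1
```

{"op": "jog_arm", "data": {"plan": [[0,0,-0.001,0,0,0],[0,0,-0.001,0,0,0],[0,0,0,0,0,0],[0,0,0,0,0,0],[0,0,0,0,0,0],[0,0,0,0,0,0],[0,0,0,0,0,0],[0,0,0,0,0,0]]}}

```text
time_s: 5.75
position: [580.3, 195.3, 55.4]
tcp_rot: [0.0, 1.0, -0.031, -0.0]
wrist_force: [-3.6, -1.0, 16.4]
gripper_width: 0.004
finger_force: 8.4
```

{"op": "jog_arm", "data": {"plan": [[0,0,0.01,0,0,0],[0,0,0.03,0,0,0],[0,0,0.03,0,0,0],[0,-0.02,0.01,0,0,0],[-0.001,-0.025,0,0,0,0],[-0.001,-0.025,0,0,0,0],[-0.001,-0.003,0,0,0,0],[0,0,0,0,0,0]]}}

```text
time_s: 6.55
position: [575.9, 121.5, 131.2]
tcp_rot: [-0.0, 1.0, -0.031, -0.001]
wrist_force: [-0.2, -0.9, 0.6]
gripper_width: -0.002
finger_force: 0.0
```

Run:
```python
from h import *
w=cam('wrist'); save(w,'w2.png')
```

```text
(no output)
```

View pics/w2.png

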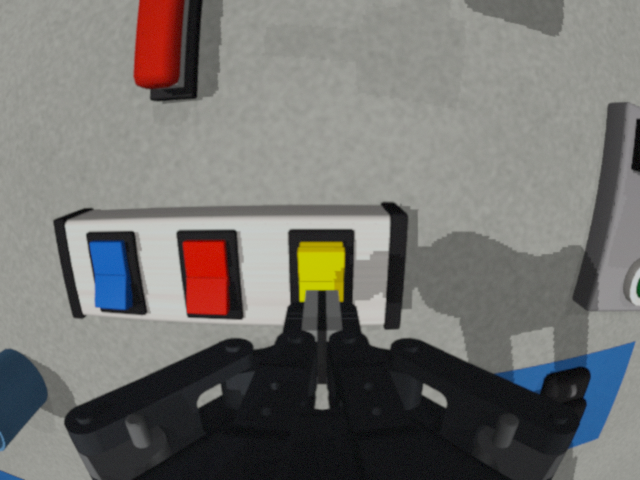

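The red rocker at (206,240–313) now has the same shape as the blue one, with its crease at row 277, so it is over. The yellow one, at (321,243), lies straight ahead of the fingertips.

{"op": "jog_arm", "data": {"plan": [[0,0,-0.015,0,0,0],[0,0,-0.02,0,0,0],[0,0,-0.02,0,0,0],[0,0,-0.005,0,0,0],[0,0,-0.004,0,0,0],[0,0,-0.004,0,0,0],[0,0,-0.003,0,0,0],[0,0,-0.003,0,0,0]]}}

```text
time_s: 7.4
position: [579.7, 122.4, 60.1]
tcp_rot: [-0.0, 1.0, -0.031, 0.003]
wrist_force: [1.1, 0.1, 3.5]
gripper_width: -0.002
finger_force: 1.6
```

{"op": "jog_arm", "data": {"plan": [[0,0,-0.001,0,0,0],[0,0,-0.001,0,0,0],[0,0,-0.001,0,0,0],[0,0,-0.001,0,0,0],[0,0,-0.001,0,0,0],[0,0,0,0,0,0],[0,0,0,0,0,0],[0,0,0,0,0,0]]}}

```text
time_s: 8.2
position: [577.9, 121.9, 55.4]
tcp_rot: [0.0, 1.0, -0.031, 0.0]
wrist_force: [-0.7, -0.6, 12.1]
gripper_width: 0.0
finger_force: 5.8
```

{"op": "jog_arm", "data": {"plan": [[0,0,0,0,0,0],[0,0,-0.001,0,0,0],[0,0,-0.001,0,0,0],[0,0,0,0,0,0],[0,0,0,0,0,0],[0,0,0,0,0,0],[0,0,0,0,0,0],[0,0,0,0,0,0]]}}

```text
time_s: 9.0
position: [578.0, 122.0, 55.3]
tcp_rot: [0.0, 1.0, -0.03, 0.0]
wrist_force: [-5.7, -1.3, 20.4]
gripper_width: 0.0
finger_force: 10.3
```

{"op": "jog_arm", "data": {"plan": [[0,0,0.01,0,0,0],[0,0,0.03,0,0,0],[0,0,0.03,0,0,0],[-0.02,-0.01,0.02,0,0,0],[-0.02,-0.03,0,0,0,0],[-0.016,-0.03,0,0,0,0],[0,-0.035,0,0,0,0],[0,-0.035,0,0,0,0]]}}

```text
time_s: 9.8
position: [518.5, -18.5, 139.9]
tcp_rot: [-0.0, 1.0, -0.03, -0.002]
wrist_force: [0.8, -0.9, -0.0]
gripper_width: -0.002
finger_force: 0.0
```

{"op": "jog_arm", "data": {"plan": [[0,-0.035,0,0,0,0],[0,-0.035,0,0,0,0],[0,-0.035,0,0,0,0],[0,-0.03,0,0,0,0],[0,-0.02,0,0,0,0],[0,-0.003,0,0,0,0],[0,0,0,0,0,0],[0,0,0,0,0,0]]}}

```text
time_s: 10.6
position: [520.4, -174.7, 140.5]
tcp_rot: [-0.001, 1.0, -0.03, -0.001]
wrist_force: [0.2, 0.7, 0.3]
gripper_width: 0.0
finger_force: 0.0
```

Run:
```python
from h import *
w=cam('wrist'); save(w,'w3.png'); im,K,R,t=w
hsv=cv2.cvtColor(im,cv2.COLOR_RGB2HSV); m=cv2.inRange(hsv,(40,120,40),(85,255,255))
n,l,st,ce=cv2.connectedComponentsWithStats(m); i=1+np.argmax(st[1:,4])
def fray(u,v,z):
    a=np.array([(u-K[0,2])/K[0,0],(v-K[1,2])/K[1,1]]); th=np.hypot(*a)
    d=R.T@np.r_[a/th*np.sin(th),np.cos(th)]; o=-R.T@t; return (o+d*(z-o[2])/d[2]).round(1)
x,y,ww,h,_=st[i]
print(ce[i],st[i],fray(*ce[i],53),fray(x,y+h/2,53),fray(x+ww,y+h/2,53),fray(x+ww/2,y,53)); print(r.observe()['position'])
```

```text
[325.24831309 244.25506073] [ 304  223   44   44 1482] [ 523.  -177.1   53. ] [ 523.4 -163.3   53. ] [ 521.7 -191.8   53. ] [ 537.1 -178.4   53. ]
[ 520.60208579 -174.58633579  140.69066623]
```

View pics/w3.png

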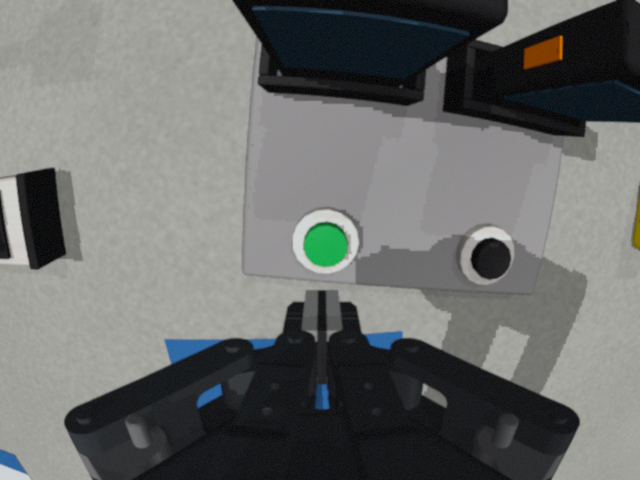

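The green cap is at (325,244) and the black one at (490,258). The cap centre is about (522.5, −177), and its width of about 28 mm matches the 30 mm given.

{"op": "jog_arm", "data": {"plan": [[0.002,-0.0025,-0.015,0,0,0],[0,0,-0.02,0,0,0],[0,0,-0.02,0,0,0],[0,0,-0.015,0,0,0],[0,0,-0.008,0,0,0],[0,0,-0.004,0,0,0],[0,0,-0.003,0,0,0],[0,0,-0.002,0,0,0]]}}

```text
time_s: 11.45
position: [523.8, -178.8, 54.8]
tcp_rot: [0.0, 1.0, -0.031, 0.001]
wrist_force: [-0.7, -0.1, -0.0]
gripper_width: -0.0
finger_force: 0.0
```

{"op": "jog_arm", "data": {"plan": [[0,0,-0.002,0,0,0],[0,0,-0.002,0,0,0],[0,0,-0.002,0,0,0],[0,0,-0.001,0,0,0],[0,0,-0.001,0,0,0],[0,0,0,0,0,0],[0,0,0,0,0,0],[0,0,0,0,0,0]]}}

```text
time_s: 12.25
position: [523.9, -178.8, 46.8]
tcp_rot: [0.0, 1.0, -0.031, 0.001]
wrist_force: [0.6, -0.3, 4.0]
gripper_width: -0.007
finger_force: 2.0
```

{"op": "jog_arm", "data": {"plan": [[0,0,-0.001,0,0,0],[0,0,-0.001,0,0,0],[0,0,0,0,0,0],[0,0,0,0,0,0],[0,0,0,0,0,0],[0,0,0,0,0,0],[0,0,0,0,0,0],[0,0,0,0,0,0]]}}

```text
time_s: 13.05
position: [523.9, -178.9, 45.9]
tcp_rot: [0.0, 1.0, -0.031, 0.0]
wrist_force: [-1.3, 1.2, 11.6]
gripper_width: 0.001
finger_force: 5.7
```

At the stop with 11.6 N against the 4.5 N needed. One more mm, then release.

{"op": "jog_arm", "data": {"plan": [[0,0,-0.001,0,0,0],[0,0,0,0,0,0],[0,0,0,0,0,0],[0,0,0.004,0,0,0],[0,0,0.01,0,0,0],[0,0,0.02,0,0,0],[0,0,0.03,0,0,0],[0,0,0.03,0,0,0]]}}

```text
time_s: 13.85
position: [521.1, -177.5, 136.4]
tcp_rot: [-0.001, 1.0, -0.031, -0.002]
wrist_force: [1.2, 0.2, 0.4]
gripper_width: -0.001
finger_force: 0.0
```

{"op": "jog_arm", "data": {"plan": [[-0.03,0.02,0.03,0,0,0],[-0.03,0.02,0.03,0,0,0],[-0.03,0.02,0.03,0,0,0],[-0.03,0.02,0.02,0,0,0],[-0.02,0.01,0,0,0,0],[0,0,0,0,0,0],[0,0,0,0,0,0],[0,0,0,0,0,0]]}}

```text
time_s: 14.65
position: [383.3, -88.7, 246.5]
tcp_rot: [-0.0, 1.0, -0.031, -0.001]
wrist_force: [0.8, -0.5, 0.4]
gripper_width: 0.001
finger_force: 0.0
```

Run:
```python
from h import *
w=cam('wrist'); s=cam('scene'); save(s,'s4.png'); t=cam('top')
a=cv2.resize(t[0][210:310,170:450],None,fx=2,fy=2); b=cv2.resize(s[0][190:330,170:470],None,fx=2,fy=2)
o=np.zeros((490,600,3),np.uint8); o[:200,:560]=a; o[205:485,:600]=b
cv2.imwrite('pics/f.png',o[:,:,::-1])
```

```text
(no output)
```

View pics/f.png

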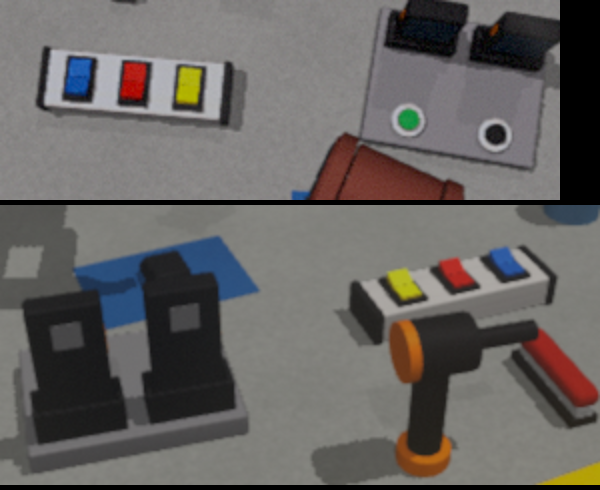

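In the scene crop, the yellow (405,285), red (458,272) and blue (507,263) rockers now look alike. Nothing else has moved, and the arm is clear.

```bash
python3 -c "
from station import order
print(order.finish_job())"
```

```text
the job is handed in; nothing more can be done
None
```

The job is handed in: I pressed the red rocker, then the yellow one, fully over, then pressed the green button to its stop and released it, with blue left on, the black button not pressed and nothing else moved (about 15 s of the 54 s used).

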